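# Stir the nuts and hold the right seasoning jar at the front

### The arm

A 7-joint arm with a two-finger parallel gripper is mounted at the origin on the work surface. World frame = base frame: x ahead of the robot, y to its left, z up, the work surface at z = 0. Lengths are in m, angles in rad, forces in N, time in s.
With the tool pointing down it reaches from about 0.4 to 0.875 m from the base axis. Payload 19.3 kg.
Tool frame: the origin (TCP) lies midway between the tips of the shut fingers; the grasp point (between the pads) lies 19 mm behind it; x points along the fingers, y is the direction in which the jaws open and shut, and the axes are right-handed (so a half turn about x gives the same grasp; the last joint's range is limited). The gripper opens to 85 mm and grips with 20 to 120 N. Pads are 22 mm wide; open, the fingers measure 114 mm over their backs; the gripper's body (76 mm by 85 mm) begins 54 mm behind the grasp point. The pads swing forward as they close: fully open they stand 13 mm farther back than shut.
Start: joints at [-1.311, 0.521, -0.036, 1.599, 0.021, 1.021, -0.113], TCP at [0.202, 0.591, 0.231] pointing down, gripper open.
Joint ranges: [-2.91, 2.91], [-0.3, 2.13], [-1.5, 1.42], [0.17, 2.43], [-1.26, 4.41], [0.16, 1.93], [-2.52, 2.52]. Speed limits (rad/s): [1.89, 1.89, 2.39, 2.39, 3.01, 3.01, 3.01].

### API

Orientations are given as [roll, pitch, yaw] about the fixed x, y, z axes, in that order (R = Rz(yaw) Ry(pitch) Rx(roll)).
In Python, from workcell import telemetry, vision, workorder gives the robot as it stands. The module is installed in compiled form; this text tells all that it offers.
- The arm moves only by the tool play_rows, never from a script. Its argument "deltas" is a list of rows, each a list of 7 numbers: the shift along the world's x, y, z in mm, then the turn, a rotation vector about the world's x, y, z in degrees, then the finger opening in mm, from 0 to 85.4. In form: [[x, y, z, wx, wy, wz, jaw], ...]. A call has 1 to 8 rows; each row shifts and turns the commanded pose from where the row before left it; what a row does not reach is not made up. A row lasts 1/8 s, in which the tool goes at most 62.5 mm and 10.7 degrees, less where a joint would pass 70% of its speed; a pose out of reach is approached as far as the arm can. A call with a gripper value outside its range is refused whole. The fingers move at their own pace and stop on an object; "grip_force" is the grip in N (left out, the last holds). Time passes only in rows, so rows that do not move let the fingers close. It gives the time, the measured TCP pose, the force and the opening at its end, in the units of the state.
- telemetry.observe(): the state, without advancing time (a new reading comes with each control period).
- vision.grab_frame(name): name is "scene" or "top" or "wrist"; returns the picture (420x560x3 uint8, red, green, blue); there is no depth.
- vision.camera_info(name): a dict with "mtx" (3x3 intrinsics, pixels), "k1" (the pictures are not rectified: a ray, as slopes to the right and down, at radius r is drawn at 1 + k1 r^2 times it, then the intrinsics apply), "rvec" (rotation vector, rad) and "tvec" (3), from world to camera coordinates, as OpenCV has them. Camera axes: x right, y down, z forward; pixel columns grow to the right and rows downward; lengths in m; the calibration is good to about 2 mm. A picture is of the moment at which its call begins: read the wrist's pose just before it. camera_info takes no time and is no camera call; for the wrist camera it gives the pose at the moment of the call.
- workorder.job_done(): hands the job in, once; it reports no verdict.
The state is a dict: "clock": time; "qpos": joint angles; "qd": joint speeds; "joint_efforts": joint torques, N m; "position": TCP position; "tool_rot": TCP orientation; "force": force on the tool from outside, world axes, zero at the start; "moment": the same for the moment, N m; "grip_width": finger opening in m.
Only numpy, scipy, OpenCV 4.12 (cv2) and the standard library are available. Lean on these libraries where they do the work, as an engineer would, in place of code of your own. Each camera call takes 0.05 s, during which the arm holds its last target. There are 200 camera calls.

### The job

Get the nut topping ready for seasoning: with the wooden pestle, stir the nuts in the bowl until every one of them has clearly been pushed away from where it lay, keeping them all in the bowl, then stand the pestle upright on its round rest again and let go of it. Then turn the seasoning carousel until the jar with the upright peg on its lid stands at the front, squarely in line with the pointer tongue of the carousel's stand, and finish while the fingers still grip or press on the carousel so that it is held still there: do not let go at the end. Do not shift any of the other things on the bench.

Things in the scene. Friction and masses are not known exactly. Their poses are not given: they have to be found in the camera images.
- bowl: heavy white open bowl, fixed to the bench; origin at the centre of its underside, on the bench. 65 high, rim outer diameter 190, wall 4; flat inner floor 6 above the bench, about 120 in diameter, walls sloping outward.
- nut0: one of five loose brown nuts, 22 in diameter, 16 high, 12 g; origin at the centre of its underside as built. At the start they lie flat on the bowl's floor in a ring, each 38 to 48 from the bowl's centre, so that the middle is clear for the pestle's foot.
- nut1: one of five loose brown nuts, 22 in diameter, 16 high, 12 g; origin at the centre of its underside as built. At the start they lie flat on the bowl's floor in a ring, each 38 to 48 from the bowl's centre, so that the middle is clear for the pestle's foot.
- nut2: one of five loose brown nuts, 22 in diameter, 16 high, 12 g; origin at the centre of its underside as built. At the start they lie flat on the bowl's floor in a ring, each 38 to 48 from the bowl's centre, so that the middle is clear for the pestle's foot.
- nut3: one of five loose brown nuts, 22 in diameter, 16 high, 12 g; origin at the centre of its underside as built. At the start they lie flat on the bowl's floor in a ring, each 38 to 48 from the bowl's centre, so that the middle is clear for the pestle's foot.
- nut4: one of five loose brown nuts, 22 in diameter, 16 high, 12 g; origin at the centre of its underside as built. At the start they lie flat on the bowl's floor in a ring, each 38 to 48 from the bowl's centre, so that the middle is clear for the pestle's foot.
- rest: flat round white plate fixed to the bench, 90 in diameter, 6 thick, no rim; origin at the centre of its underside. The pestle stands on it at the start.
- pestle: the loose wooden pestle, 170 tall, about 110 g, standing upright on its wide foot; origin at the centre of the foot's underside, z up along the stick.
- pestle_mid (a point): point on the pestle's axis half-way up, 85 above the underside of its foot. The stick there is round, 20 in diameter, from 40 to 166 above the underside; the foot is 40 in diameter and 22 high, then tapers. Grip the stick in its upper half.
- pestle_foot (a point): centre of the underside of the pestle's foot; z up along the stick.
- carousel: turning part: round wooden disc 230 in diameter, top 26 above the bench, with four white jars fixed on it 80 from the axis, a quarter turn apart: one with an upright peg on its lid (at -x), one flat-lidded, one square, one slim (none of these over 120 above the bench); low centre post. Origin on the axis at bench height. Turns endlessly both ways with little friction, stays where left.
- peg_mid (a point): middle of the upright round peg on the marked jar's lid, 80 from the turning axis, 124 above the bench; the peg is 24 in diameter and 40 high (from 104 to 144 above the bench), its jar 54 in diameter. The jar is fixed to the carousel; the peg is a swivel grip that spins freely about its own vertical axis, so it can be gripped from above and led round in a circle about the axis without turning the hand.
- stand: fixed round dark base under the turntable, 240 in diameter and 12 high; its origin lies on the turning axis at bench height. A pointer tongue 24 wide sticks out of it to 155 from the axis in its own -x direction: this is the front.
- front_spot (a point): point fixed to the stand, 80 from the turning axis straight towards the pointer tongue, 134 above the bench: when the marked jar faces front, its peg's axis passes through this point.
- oil_bottle: bystander: clear squeeze bottle, 150 tall, 52 in diameter; origin at the centre of its underside.
- cup: bystander: small steel cup, 60 tall, 56 in diameter; origin at the centre of its underside.
- spice_tin: bystander: closed steel tin, 60 tall, 50 in diameter; origin at the centre of its underside.
- tall_jar: bystander: closed jar, 100 tall, 66 in diameter; origin at the centre of its underside.
- turner: bystander: black-handled turner lying on the bench.
- scrap_tray: bystander: open grey tray, 120 x 160 x 35; origin at the centre of its underside.
Mind the look-alikes: they are no part of the job. What is shaped like the pestle but purple or turquoise is not meant. Of the things shaped like the rest, the white one is meant.

How it is judged:
On the way, in this order (a step that is already met when the one before it is completed fails the run):
1. with the pestle's foot down in the bowl, every nut has been pushed at least 10 mm from where it lay (horizontal distance between pestle_foot and bowl below 0.075 m and height (world z) of pestle_foot below 0.035 m and distance of each of nut0, nut1, nut2, nut3, nut4 from where it was at the start of the episode above 0.01 m and horizontal distance between each of nut0, nut1, nut2, nut3, nut4 and bowl below 0.09 m and height (world z) of each of nut0, nut1, nut2, nut3, nut4 below 0.07 m), for 0.1 s.
2. the pestle stands upright on its rest, let go of (horizontal distance between pestle_foot and rest below 0.04 m and angle between pestle_foot's own z axis and vertical below 0.1 rad and height (world z) of pestle_foot between 0 and 0.012 m and contact force between the fingers and pestle below 0.1 N), for 0.2 s.
3. the marked jar is at the front (horizontal distance between peg_mid and front_spot below 0.012 m), for 0.1 s.
At the end, for the whole second after the job is handed in: Peg within 12 mm (plan) of the front spot, carousel slower than 0.1 rad/s, fingers bearing on it with over 1 N; pestle upright (0.1 rad) on its rest within 40 mm of its centre, untouched; all five nuts in the bowl (all of step 2 and horizontal distance between peg_mid and front_spot below 0.012 m and angular speed of carousel below 0.1 rad/s and contact force between the fingers and carousel above 1 N and horizontal distance between each of nut0, nut1, nut2, nut3, nut4 and bowl below 0.09 m and height (world z) of each of nut0, nut1, nut2, nut3, nut4 below 0.07 m); the arm keeps its last pose, push and grip.
It fails at once if a bystander is shifted by more than 30 mm (distance of any of oil_bottle, cup, spice_tin, tall_jar, turner, scrap_tray from where it was at the start of the episode above 0.03 m).
It fails at once if a nut leaves the bowl (horizontal distance between any of nut0, nut1, nut2, nut3, nut4 and bowl above 0.11 m).
It also fails if it takes over 72 s, if anything falls off the work surface, if the arm or the gripper's body presses on something with over 40 N, if the wrist force passes 120 N, or if a joint passes its speed limit or range.

## Working session

There is one attempt and no reset: what is moved stays moved. The work goes in short steps, Python scripts to look and compute and a tool call to move; the robot and the scene stay as the last step left them, time stands still between calls to the robot, and variables do not carry over. Pictures are saved under pics/ and viewed, about 8 in all and at most 12, crops included, and the job is handed in when it is done.

Besides the shell and the picture viewer there is one more tool, called after "Request:" as name([rows], argument=value, ...), one row to a line, values as JSON. play_rows: Moves the arm, as the interface text tells. Its arguments: {"type":"object","properties":{"deltas":{"type":"array","items":{"type":"array","items":{"type":"number"}}},"grip_force":{"type":"number"}},"required":["deltas"]}

```bash
mkdir -p pics; cat > h.py <<'E'
import numpy as np, cv2
from workcell import telemetry, vision, workorder
def cam(n):
    c=vision.camera_info(n); R=cv2.Rodrigues(np.array(c['rvec'],float))[0]
    return np.array(c['mtx'],float),float(c['k1']),R,np.array(c['tvec'],float).ravel()
def ray(c,px):
    K,k1,R,t=c
    d=np.array([(px[0]-K[0,2])/K[0,0],(px[1]-K[1,2])/K[1,1]]);u=d.copy()
    for _ in range(20): u=d/(1+k1*(u@u))
    return -R.T@t, R.T@np.array([u[0],u[1],1])
def onz(c,px,z):
    o,d=ray(c,px); return o+d*(z-o[2])/d[2]
def tri(rs):
    A=0;b=0
    for o,d in rs:
        d=d/np.linalg.norm(d);P=np.eye(3)-np.outer(d,d);A=A+P;b=b+P@o
    return np.linalg.solve(A,b)
def proj(c,X):
    K,k1,R,t=c;p=R@np.array(X,float)+t;u=p[:2]/p[2];u=u*(1+k1*(u@u));return K[:2,:2]@u+K[:2,2]
def save(n,f):
    im=vision.grab_frame(n);cv2.imwrite(f,im[...,::-1]);return im
E
python3 - <<'E'
from h import *
for n in('scene','top'):
    im=save(n,f'pics/{n}0.png');c=cam(n);print(n,-c[2].T@c[3],c[0][0,0],c[1])
    cv2.imwrite(f'pics/{n}0b.png',cv2.resize(im[...,::-1],(800,600),interpolation=cv2.INTER_CUBIC))
print(telemetry.observe())
E
```

```text
scene [1.30784169 0.57384407 0.93959875] 452.6067207639087 -0.0966481060732027
top [ 0.30162268 -0.04447625  1.41402679] 404.7146070733107 0.03992915896720487
{'clock': 0.1, 'qpos': array([-1.31118198,  0.52192561, -0.03632988,  1.59993462,  0.02119806,
        1.02107124, -0.11281922]), 'qd': array([ 0.00053529, -0.00117976, -0.00078358, -0.00138196, -0.00040618,
        0.00055008, -0.00126729]), 'joint_efforts': array([ 3.12876058e-03, -9.28481984e+01,  1.98409081e+00, -3.70525002e+01,
        1.82031031e-02,  5.44722687e-03, -7.37076584e-05]), 'position': array([0.20235381, 0.591036  , 0.23080706]), 'tool_rot': array([-1.50548338,  1.56984236, -1.83532712]), 'force': array([ 0.70654324,  0.24549862, -0.64275789]), 'moment': array([-0.01251413, -0.01567817, -0.06372258]), 'grip_width': 0.08552599275583639}
```

View pics/top0b.png

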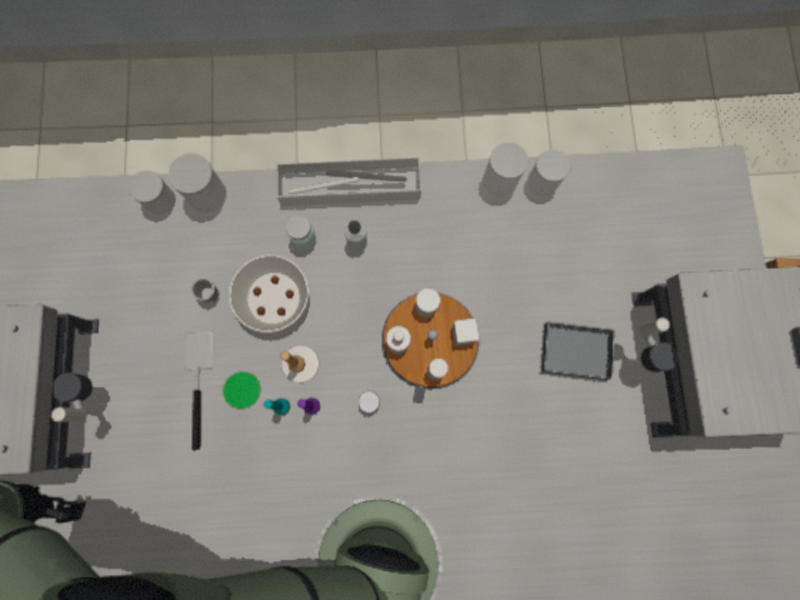

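View pics/scene0b.png

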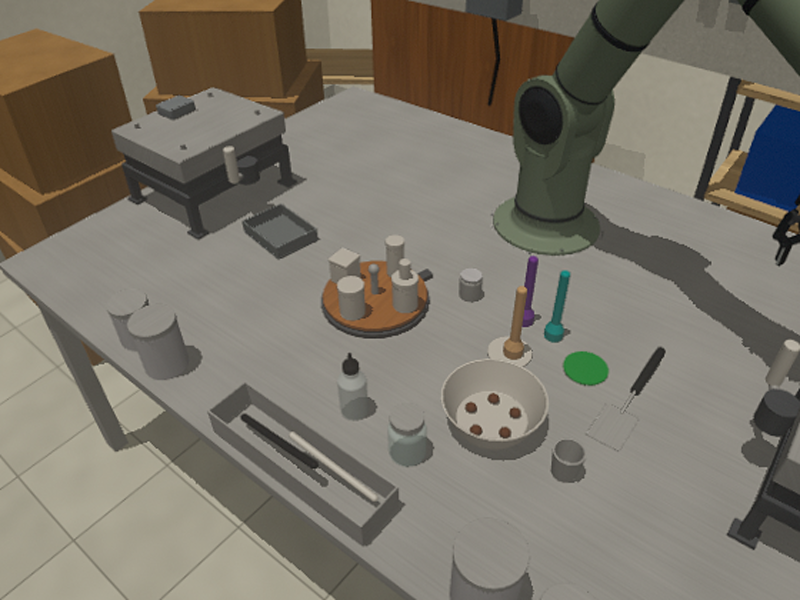

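The two views show the wooden pestle, tan, at top-view (290,357) and scene (521,289)–(513,350). It stands on the white plate at top (300,364). The purple pestle (310,406), the turquoise one (278,407) and the green plate (241,390) are look-alikes. The bowl is at (269,294) and holds five nuts. The carousel is at (431,338), with the peg jar at (398,339) and the tongue at (420,392). Next: a confirming crop and the measurements.

```bash
cat > m.py <<'E'
from h import *
def mask(im,lo,hi,roi):
    h=cv2.cvtColor(im,cv2.COLOR_RGB2HSV);m=cv2.inRange(h,lo,hi);k=np.zeros_like(m);x0,y0,x1,y1=roi;k[y0:y1,x0:x1]=255
    return m&k
def blobs(m,a=8):
    n,_,s,c=cv2.connectedComponentsWithStats(m);return [(c[i].round(1),s[i].tolist()) for i in range(1,n) if s[i][4]>=a]
E
python3 - <<'E'
from m import *
t=cv2.imread('pics/top0.png')[...,::-1].copy();s=cv2.imread('pics/scene0.png')[...,::-1].copy()
ct=cam('top');cs=cam('scene')
ht=cv2.cvtColor(t,cv2.COLOR_RGB2HSV);hs=cv2.cvtColor(s,cv2.COLOR_RGB2HSV)
for n,p in dict(tip=(200,248),foot=(208,254),disc=(310,260),nut=(182,207),rest=(217,258),bowl=(185,215),tongue=(294,274)).items(): print(n,ht[p[1],p[0]])
for n,p in dict(stick=(364,215),foot=(359,244),disc=(262,210),nut=(330,286)).items(): print('s',n,hs[p[1],p[0]])
print('nuts t',[(b[0],onz(ct,b[0],.018)[:2].round(4)) for b in blobs(mask(t,(0,90,20),(15,255,150),(160,180,218,236)))])
print('nuts s',[(b[0],onz(cs,b[0],.016)[:2].round(4)) for b in blobs(mask(s,(0,90,20),(15,255,150),(305,260,385,315)))])
a=cv2.resize(t[165:290,155:345,::-1],None,fx=4,fy=4,interpolation=cv2.INTER_CUBIC);cv2.imwrite('pics/a.png',a)
b=cv2.resize(s[165:315,220:410,::-1],None,fx=4,fy=4,interpolation=cv2.INTER_CUBIC);cv2.imwrite('pics/b.png',b)
E
```

```text
tip [ 17 119 193]
foot [ 16 141  96]
disc [ 21  18 203]
nut [ 15  21 193]
rest [ 17  20 200]
bowl [ 16  30 164]
tongue [120  11  89]
s stick [ 14 111 115]
s foot [ 17 115 151]
s disc [ 13 152 143]
s nut [ 11 115  91]
nuts t [(array([192. , 195.5]), array([0.6699, 0.2249])), (array([179.5, 203.5]), array([0.6429, 0.2691])), (array([202.2, 205.4]), array([0.632 , 0.1893])), (array([182.3, 217.1]), array([0.5933, 0.2595])), (array([196.4, 217.6]), array([0.5891, 0.2102]))]
nuts s [(array([345.1, 278.3]), array([0.5901, 0.2098])), (array([329.3, 284.5]), array([0.6335, 0.1884])), (array([360.1, 288.4]), array([0.5954, 0.2594])), (array([332.9, 300.5]), array([0.6715, 0.225 ])), (array([353. , 302.3]), array([0.6452, 0.2685]))]
```

View pics/a.png

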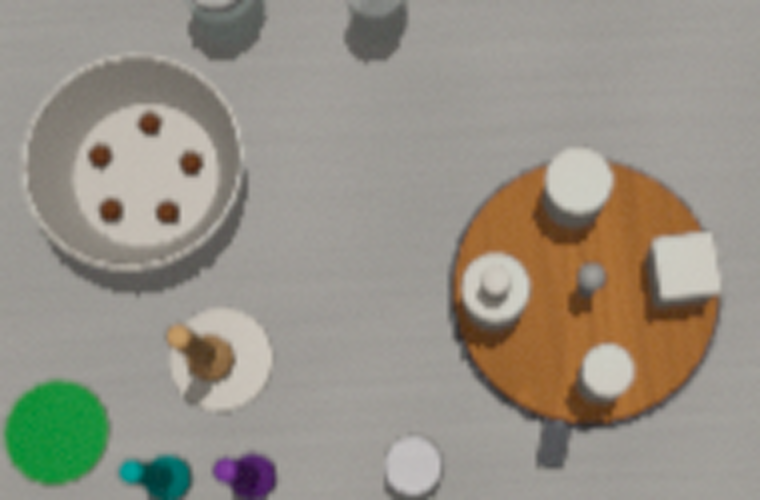

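View pics/b.png

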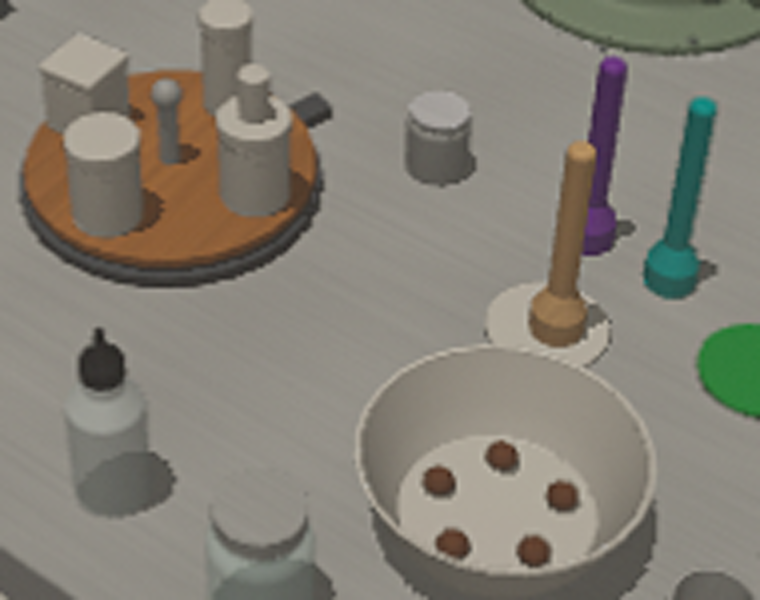

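The crops confirm the tan pestle on the white rest, the clear bowl with five nuts, and the peg jar (top crop (493,277)). The tongue is at (552,445) in the top crop. Triangulating now.

```bash
python3 - <<'E'
from m import *
t=cv2.imread('pics/top0.png')[...,::-1].copy()
ct=cam('top');cs=cam('scene')
T=lambda x,y:ray(ct,(155+(x+.5)/4-.5,165+(y+.5)/4-.5));S=lambda x,y:ray(cs,(220+(x+.5)/4-.5,165+(y+.5)/4-.5))
TZ=lambda x,y,z:onz(ct,(155+(x+.5)/4-.5,165+(y+.5)/4-.5),z).round(4)
SZ=lambda x,y,z:onz(cs,(220+(x+.5)/4-.5,165+(y+.5)/4-.5),z).round(4)
print('tip',tri([T(178,335),S(581,149)]).round(4))
print('rest',TZ(221,359,.006),SZ(548,324,.006),tri([T(221,359),S(548,324)]).round(4))
print('foot upper',TZ(210,357,.022))
print('bowl rim',TZ(133,161,.065),SZ(506,459,.065),'floor',TZ(146,174,.006))
print('peg top',tri([T(493,277),S(254,72)]).round(4))
print('knob',tri([T(592,277),S(167,93)]).round(4))
print('tongue end mid t',TZ(550,468,.012),TZ(554,424,.012),'s',SZ(330,108,.012))
m=mask(t,(5,100,40),(20,255,255),(262,195,345,280))
m=cv2.morphologyEx(m,cv2.MORPH_OPEN,np.ones((3,3),np.uint8))
p=cv2.findNonZero(m).reshape(-1,2).astype(float);q=np.array([onz(ct,x,.026)[:2] for x in p],np.float32)
print('disc',cv2.minEnclosingCircle(q),len(p))
# dark tongue
m=mask(t,(90,0,40),(140,60,115),(286,268,302,286));print('tongue',[(b,onz(ct,b[0],.012).round(4)) for b in blobs(m)])
for n in [('cup',(192+.0,0))]:pass
o=telemetry.observe();from scipy.spatial.transform import Rotation as Ro
print(Ro.from_euler('xyz',o['tool_rot']).as_matrix().round(3))
E
```

```text
tip [0.4601 0.1737 0.1763]
rest [0.459 0.167 0.006] [0.4575 0.166  0.006 ] [0.4588 0.1667 0.0075]
foot upper [0.4594 0.174  0.022 ]
bowl rim [0.6252 0.2301 0.065 ] [0.6296 0.2331 0.065 ] floor [0.6269 0.2307 0.006 ]
peg top [ 0.4974 -0.0705  0.1484]
knob [ 0.5016 -0.1526  0.0927]
tongue end mid t [ 0.3514 -0.1125  0.012 ] [ 0.3883 -0.1181  0.012 ] s [ 0.3583 -0.1029  0.012 ]
disc ((0.5010582208633423, -0.1510901302099228), 0.11477544903755188) 2368
tongue [((array([293.1, 275.4]), [290, 270, 7, 12, 58]), array([ 0.3721, -0.1171,  0.012 ]))]
[[-0.     0.324  0.946]
 [-0.001  0.946 -0.324]
 [-1.    -0.001  0.   ]]
```

Request:
play_rows([
  [20,-32,0,0,0,0,85],
  [34,-50,0,0,0,0,85],
  [34,-50,0,0,0,0,85],
  [34,-50,0,0,0,0,85],
  [34,-55,0,0,0,0,85],
  [34,-55,0,0,0,0,85],
  [34,-55,0,0,0,0,85],
  [34,-55,0,0,0,0,85],
], grip_force=60)

```text
clock: 1.1
position: [0.4566, 0.1948, 0.2313]
tool_rot: [1.14, 1.571, 0.811]
force: [0.6, 0.9, -0.2]
grip_width: 0.085
```

Request:
play_rows([
  [0,-15,0,0,0,0,85],
  [0,0,0,0,0,0,85],
])

```text
clock: 1.35
position: [0.4557, 0.181, 0.2312]
tool_rot: [-2.386, 1.57, -2.717]
force: [-0.0, 1.0, -0.6]
grip_width: 0.0852
```

```bash
python3 - <<'E'
from m import *
o=telemetry.observe();print(o['position'],o['tool_rot'],o['qpos'].round(2),o['clock'])
c=cam('wrist');w=save('wrist','pics/w1.png');print(-c[2].T@c[3],proj(c,(.460,.1735,.176)),proj(c,(.46,.1735,.12)))
t=save('top','pics/t1.png')
cv2.imwrite('pics/c.png',np.hstack([w[...,::-1],cv2.resize(t[165:290,155:270,::-1],(386,420))])[:, :800] if 0 else w[...,::-1])
E
```

```text
[0.45570888 0.18103523 0.23116606] [-2.38599799  1.57027507 -2.71744639] [-0.57  0.31  0.09  1.95 -0.04  0.88  0.78] 1.35
[0.38990659 0.20368698 0.37366406] [273.68046105 246.16312528] [275.54949599 220.64839447]
```

View pics/c.png

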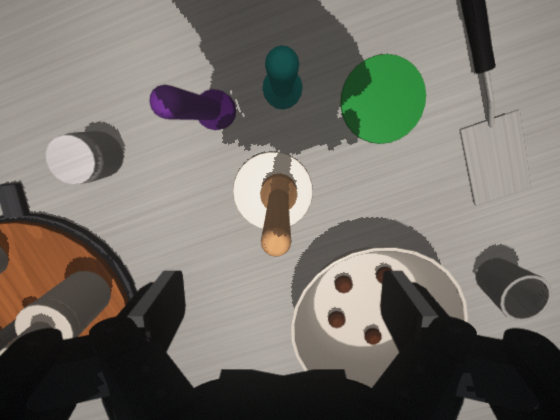

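The wrist view shows the wooden pestle's tip at (276,243), within 3 px of the prediction, standing on the white plate. Descending.

Request:
play_rows([
  [4,-8,0,0,0,0,85],
  [0,0,-25,0,0,0,85],
  [0,0,-30,0,0,0,85],
  [0,0,-30,0,0,0,85],
  [0,0,-25,0,0,0,85],
  [0,0,0,0,0,0,85],
])

```text
clock: 2.2
position: [0.459, 0.1736, 0.1201]
tool_rot: [-2.327, 1.568, -2.656]
force: [-0.4, 0.8, -0.1]
grip_width: 0.085
```

Request:
play_rows([
  [0,0,0,0,0,0,40],
  [0,0,0,0,0,0,10],
  [0,0,0,0,0,0,5],
  [0,0,0,0,0,0,5],
  [0,0,0,0,0,0,5],
  [0,0,0,0,0,0,5],
])

```text
clock: 2.95
position: [0.4604, 0.174, 0.1219]
tool_rot: [0.912, 1.569, 0.582]
force: [-0.4, 1.1, 6.6]
grip_width: 0.0187
```

Request:
play_rows([
  [0,0,20,0,0,0,5],
  [0,0,35,0,0,0,5],
  [0,0,40,0,0,0,5],
  [33,11,0,0,0,0,5],
  [45,15,0,0,0,0,5],
  [45,15,0,0,0,0,5],
  [44,16,0,0,0,0,5],
  [0,0,0,0,0,0,5],
])

```text
clock: 3.95
position: [0.6285, 0.2313, 0.2151]
tool_rot: [-1.975, 1.57, -2.305]
force: [-0.6, -0.2, -0.9]
grip_width: 0.0187
```

```bash
python3 - <<'E'
from m import *
o=telemetry.observe();print(o['position'],o['force'],o['grip_width'])
w=save('scene','pics/s2.png')[150:330,270:450,::-1];t=save('top','pics/t2.png')[150:280,150:280,::-1]
cv2.imwrite('pics/d.png',np.hstack([cv2.resize(w,(400,400)),cv2.resize(t,(400,400))]))
E
```

```text
[0.62848534 0.23128606 0.21509136] [-0.55648007 -0.1532572  -0.94756179] 0.018673965081423657
```

View pics/d.png

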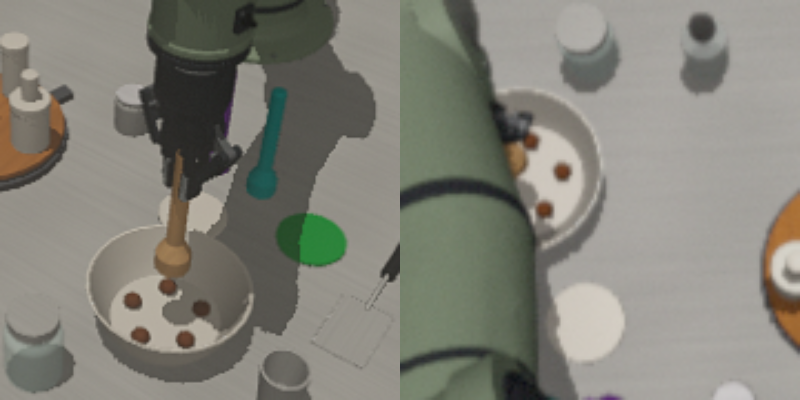

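The pestle hangs upright in the jaws above the bowl's middle, and all the nuts are still in place. Lowering it, then stirring.

Request:
play_rows([
  [-1,0,-30,0,0,0,5],
  [0,0,-30,0,0,0,5],
  [0,0,-17,0,0,0,5],
  [0,0,-10,0,0,0,5],
  [0,0,0,0,0,0,5],
])

```text
clock: 4.68
position: [0.6258, 0.2306, 0.1294]
tool_rot: [-2.34, 1.571, -2.67]
force: [-0.9, 0.8, -2.5]
grip_width: 0.0189
```

```bash
python3 - <<'E'
import numpy as np
# circle radius 28, start 29deg, CCW, steps 24deg
a=np.radians(29+24*np.arange(0,18));p=28*np.c_[np.cos(a),np.sin(a)]
print(p[0],(np.diff(p,axis=0)).round(0).astype(int).tolist())
E
```

```text
[24.4893518  13.57466937] [[-8, 9], [-11, 5], [-12, 0], [-11, -5], [-8, -9], [-4, -11], [1, -12], [6, -10], [9, -7], [11, -3], [11, 2], [10, 7], [6, 10], [1, 12], [-3, 11], [-8, 9], [-11, 5]]
```

Request:
play_rows([
  [8,4,-3,0,0,0,5],
  [8,5,0,0,0,0,5],
  [8,5,0,0,0,0,5],
  [-8,9,0,0,0,0,5],
  [-11,5,0,0,0,0,5],
  [-12,0,0,0,0,0,5],
  [-11,-5,0,0,0,0,5],
  [-8,-9,0,0,0,0,5],
])

```text
clock: 5.68
position: [0.6002, 0.2442, 0.127]
tool_rot: [0.517, 1.568, 0.188]
force: [5.7, -1.5, -0.3]
grip_width: 0.0186
```

Request:
play_rows([
  [-4,-11,0,0,0,0,5],
  [1,-12,0,0,0,0,5],
  [6,-10,0,0,0,0,5],
  [9,-7,0,0,0,0,5],
  [11,-3,0,0,0,0,5],
  [11,2,0,0,0,0,5],
  [10,7,0,0,0,0,5],
  [6,10,0,0,0,0,5],
])

```text
clock: 6.68
position: [0.6505, 0.2212, 0.126]
tool_rot: [-1.194, 1.57, -1.524]
force: [0.4, -0.3, -1.1]
grip_width: 0.0185
```

```bash
python3 - <<'E'
from m import *
o=telemetry.observe();print(o['position'],o['force'],o['grip_width'],o['clock'])
s=save('scene','pics/s3.png');c=cam('scene')
for b in blobs(mask(s,(0,90,20),(15,255,150),(300,250,390,320))): print(b,onz(c,b[0],.016)[:2].round(4))
cv2.imwrite('pics/e.png',cv2.resize(s[200:330,290:410,::-1],(480,520),interpolation=cv2.INTER_CUBIC))
E
```

```text
[0.65053502 0.22120455 0.12602265] [ 0.44292809 -0.28183832 -1.11710214] 0.01847678535539457 6.675
(array([337.5, 260.4]), [336, 254, 4, 14, 22]) [0.5482 0.1584]
(array([337.9, 275.9]), [334, 269, 8, 14, 50]) [0.5948 0.19  ]
(array([360.3, 281.5]), [357, 279, 7, 6, 34]) [0.575  0.2477]
(array([339.7, 290.3]), [333, 284, 11, 17, 37]) [0.6331 0.2206]
(array([322.8, 290.1]), [320, 287, 7, 7, 40]) [0.6594 0.1856]
(array([332.3, 299.9]), [329, 294, 8, 11, 36]) [0.6709 0.2227]
(array([360.3, 302.9]), [358, 301, 7, 5, 24]) [0.6356 0.2842]
```

View pics/e.png

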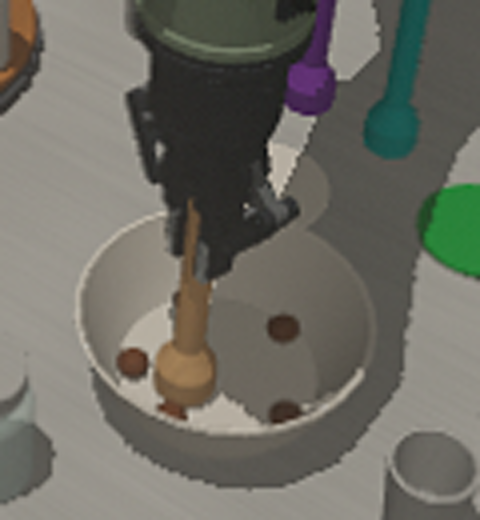

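The crop shows nuts at (133,361), (172,410, partly hidden by the foot), (283,328) and (285,412), and one at (180,300) behind the stick. All are in the bowl. The one at the foot may hardly have moved, so I'll stir another turn.

Request:
play_rows([
  [6,6,0,0,0,0,5],
  [1,12,0,0,0,0,5],
  [-6,11,0,0,0,0,5],
  [-9,8,0,0,0,0,5],
  [-11,4,0,0,0,0,5],
  [-12,-2,0,0,0,0,5],
  [-10,-7,0,0,0,0,5],
  [-6,-10,0,0,0,0,5],
])

```text
clock: 7.72
position: [0.6023, 0.2424, 0.1265]
tool_rot: [1.066, 1.57, 0.737]
force: [1.7, -0.5, 0.1]
grip_width: 0.0187
```

Request:
play_rows([
  [-1,-12,0,0,0,0,5],
  [4,-11,0,0,0,0,5],
  [9,-8,0,0,0,0,5],
  [11,-4,0,0,0,0,5],
  [10,3,0,0,0,0,5],
  [-4,9,0,0,0,0,5],
  [-4,9,0,0,0,0,5],
  [0,0,0,0,0,0,5],
])

```text
clock: 8.72
position: [0.627, 0.2304, 0.1263]
tool_rot: [2.61, 1.57, 2.282]
force: [-0.5, 0.1, -1.8]
grip_width: 0.0185
```

```bash
python3 - <<'E'
from m import *
o=telemetry.observe();print(o['position'],o['force'],o['grip_width'],o['clock'])
s=save('scene','pics/s4.png');c=cam('scene')
for b in blobs(mask(s,(0,90,20),(15,255,150),(300,250,390,320))): print(b,onz(c,b[0],.016)[:2].round(4))
cv2.imwrite('pics/f.png',cv2.resize(s[200:330,290:410,::-1],(480,520),interpolation=cv2.INTER_CUBIC))
E
```

```text
[0.62699795 0.23039645 0.12627671] [-0.45691474  0.05989402 -1.83068404] 0.0184756152878391 8.725
(array([345.6, 252.7]), [345, 250, 3, 6, 9]) [0.5096 0.1603]
(array([345.2, 263.3]), [344, 260, 3, 8, 12]) [0.5443 0.1811]
(array([348.2, 268.5]), [347, 267, 4, 5, 8]) [0.5555 0.1978]
(array([348.2, 272.9]), [346, 270, 5, 6, 8]) [0.569  0.2062]
(array([336.9, 274.6]), [334, 272, 7, 6, 36]) [0.5926 0.1854]
(array([359. , 279.5]), [356, 277, 7, 6, 36]) [0.5711 0.2413]
(array([350. , 284.3]), [348, 281, 4, 7, 11]) [0.5997 0.2311]
(array([322.9, 290.1]), [320, 287, 7, 7, 41]) [0.6592 0.1858]
(array([338.4, 291.1]), [337, 289, 4, 5, 11]) [0.6374 0.2194]
(array([348.9, 293.5]), [346, 291, 6, 6, 13]) [0.6275 0.2452]
(array([362.1, 300.8]), [359, 298, 8, 7, 41]) [0.6271 0.2844]
(array([335.8, 303.6]), [333, 303, 7, 3, 11]) [0.6752 0.2362]
```

View pics/f.png

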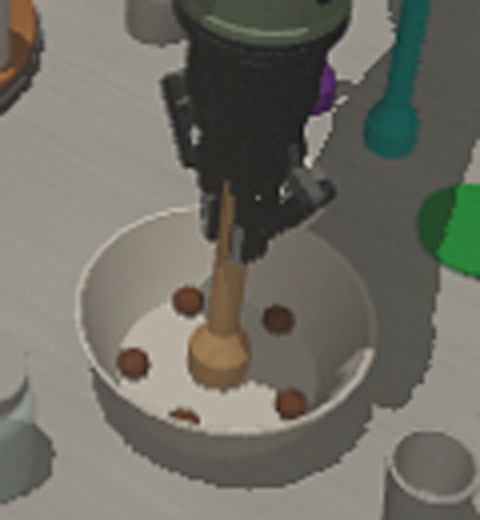

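All five nuts are visible in the bowl, at (133,361), (188,300), (278,320), (290,403) and (183,415, half behind the rim). Four have moved over 20 mm. The one behind the rim is less certain, so I'll push that side again with a wider arc.

Request:
play_rows([
  [15,-9,0,0,0,0,5],
  [15,-9,0,0,0,0,5],
  [5,9,0,0,0,0,5],
  [1,9,0,0,0,0,5],
  [-3,10,0,0,0,0,5],
  [-7,10,0,0,0,0,5],
  [-10,8,0,0,0,0,5],
  [0,0,0,0,0,0,5],
])

```text
clock: 9.78
position: [0.6433, 0.257, 0.1266]
tool_rot: [-0.688, 1.57, -1.017]
force: [1.6, -2.3, 0.1]
grip_width: 0.0188
```

Request:
play_rows([
  [-8,-14,0,0,0,0,5],
  [-8,-14,0,0,0,0,5],
  [0,0,0,0,0,0,5],
])

```text
clock: 10.15
position: [0.6278, 0.2272, 0.1266]
tool_rot: [-1.084, 1.57, -1.416]
force: [-0.1, -0.1, -1.2]
grip_width: 0.0186
```

```bash
python3 - <<'E'
from m import *
o=telemetry.observe();print(o['position'],o['force'],o['grip_width'],o['clock'])
s=save('scene','pics/s5.png');c=cam('scene')
for b in blobs(mask(s,(0,90,20),(15,255,150),(300,250,390,320)),20): print(b,onz(c,b[0],.018)[:2].round(4))
cv2.imwrite('pics/g.png',cv2.resize(s[200:330,290:410,::-1],(480,520),interpolation=cv2.INTER_CUBIC))
E
```

```text
[0.62777958 0.22722623 0.12661062] [-0.09748943 -0.1338373  -1.23723667] 0.018629188287069207 10.15
(array([346.2, 272.9]), [343, 265, 8, 19, 61]) [0.5738 0.2027]
(array([336.9, 274.6]), [334, 272, 7, 6, 36]) [0.5941 0.1863]
(array([359.1, 279.4]), [356, 277, 7, 6, 35]) [0.5723 0.2421]
(array([322.7, 290.6]), [319, 288, 8, 6, 38]) [0.6623 0.1871]
(array([362.9, 300.3]), [360, 297, 7, 7, 39]) [0.6259 0.2858]
```

View pics/g.png

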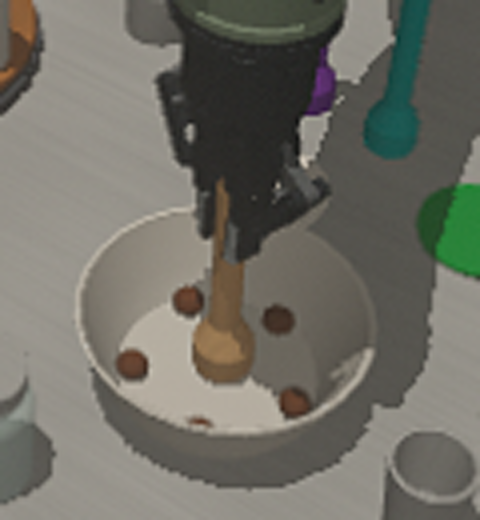

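Every nut has now clearly moved and all are in the bowl; the rim nut shifted to crop (200,423) from its original (172,402). Returning the pestle.

Request:
play_rows([
  [0,0,20,0,0,0,5],
  [0,0,30,0,0,0,5],
  [0,0,35,0,0,0,5],
  [-28,-9,0,0,0,0,5],
  [-45,-15,0,0,0,0,5],
  [-45,-15,0,0,0,0,5],
  [-35,-12,0,0,0,0,5],
  [-15,-6,0,0,0,0,5],
])

```text
clock: 11.2
position: [0.4589, 0.1717, 0.2129]
tool_rot: [1.011, 1.569, 0.682]
force: [0.0, 1.1, -1.5]
grip_width: 0.0185
```

Request:
play_rows([
  [0,0,-25,0,0,0,5],
  [0,0,-30,0,0,0,5],
  [0,0,-20,0,0,0,5],
  [0,0,-8,0,0,0,5],
  [0,0,-3,0,0,0,5],
  [0,0,0,0,0,0,5],
])

```text
clock: 11.95
position: [0.4603, 0.1719, 0.126]
tool_rot: [0.851, 1.57, 0.521]
force: [0.6, -0.2, -2.0]
grip_width: 0.0186
```

Request:
play_rows([
  [0,0,-3,0,0,0,5],
  [0,0,0,0,0,0,5],
])

```text
clock: 12.2
position: [0.4601, 0.1718, 0.1225]
tool_rot: [0.889, 1.57, 0.559]
force: [0.9, 0.7, -0.5]
grip_width: 0.0188
```

Request:
play_rows([
  [0,0,-2,0,0,0,5],
  [0,0,0,0,0,0,5],
])

```text
clock: 12.45
position: [0.4611, 0.1721, 0.1221]
tool_rot: [0.808, 1.568, 0.478]
force: [-5.3, -1.7, 36.5]
grip_width: 0.0185
```

Request:
play_rows([
  [0,0,1.5,0,0,0,5],
  [0,0,0,0,0,0,18],
  [0,0,0,0,0,0,24],
  [0,0,0,0,0,0,35],
  [0,0,0,0,0,0,60],
  [0,0,0,0,0,0,85],
  [0,0,0,0,0,0,85],
  [0,0,0,0,0,0,85],
])

```text
clock: 13.45
position: [0.4599, 0.1716, 0.1218]
tool_rot: [-2.119, 1.571, -2.449]
force: [-0.4, -0.4, 0.5]
grip_width: 0.0849
```

Request:
play_rows([
  [0,0,10,0,0,0,85],
  [0,0,25,0,0,0,85],
  [0,0,30,0,0,0,85],
  [0,0,30,0,0,0,85],
  [0,0,20,0,0,0,85],
  [0,0,0,0,0,0,85],
])

```text
clock: 14.2
position: [0.4605, 0.1719, 0.2385]
tool_rot: [0.836, 1.568, 0.506]
force: [-0.3, -0.1, -0.9]
grip_width: 0.0851
```

```bash
python3 - <<'E'
from m import *
o=telemetry.observe();print(o['position'],o['force'],o['grip_width'],o['clock'])
w=save('wrist','pics/w6.png');s=save('scene','pics/s6.png')
cv2.imwrite('pics/i.png',np.hstack([cv2.resize(w[...,::-1],(400,300)),cv2.resize(s[150:330,220:460,::-1],(400,300),interpolation=cv2.INTER_CUBIC)]))
E
```

```text
[0.46046978 0.17188802 0.23853671] [-0.30912349 -0.06996062 -0.86092732] 0.08509740560998126 14.2
```

View pics/i.png

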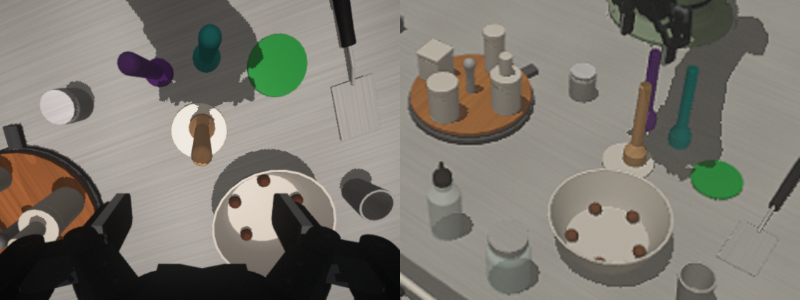

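The pestle stands upright on the white rest and is released; all five nuts are in the bowl. Next, the peg.

Request:
play_rows([
  [4,-25,0,0,0,0,85],
  [7,-45,0,0,0,0,85],
  [7,-45,0,0,0,0,85],
  [7,-45,0,0,0,0,85],
  [7,-45,0,0,0,0,85],
  [5,-37,0,0,0,0,85],
  [0,0,0,0,0,0,85],
])

```text
clock: 15.18
position: [0.4964, -0.073, 0.236]
tool_rot: [-2.209, 1.569, -2.543]
force: [-0.5, 0.3, -0.4]
grip_width: 0.0849
```

```bash
python3 - <<'E'
from m import *
o=telemetry.observe();print(o['position'],o['clock'],o['qpos'].round(2))
c=cam('wrist');w=save('wrist','pics/w7.png')
for X in [(.4974,-.0705,.144),(.4974,-.0705,.104),(.4236,-.1309,.012),(.3514,-.1125,.012),(.501,-.151,.093)]: print(X,proj(c,X).round(1))
cv2.imwrite('pics/j.png',cv2.resize(w[...,::-1],(800,600),interpolation=cv2.INTER_CUBIC))
E
```

```text
[ 0.49642251 -0.07300833  0.23601497] 15.175 [-0.14  0.33  0.21  1.92 -0.09  0.9   1.35]
(0.4974, -0.0705, 0.144) [286.6 219.9]
(0.4974, -0.0705, 0.104) [286.2 206.4]
(0.4236, -0.1309, 0.012) [209.8 140.1]
(0.3514, -0.1125, 0.012) [199.6  65.4]
(0.501, -0.151, 0.093) [203.1 235.3]
```

View pics/j.png

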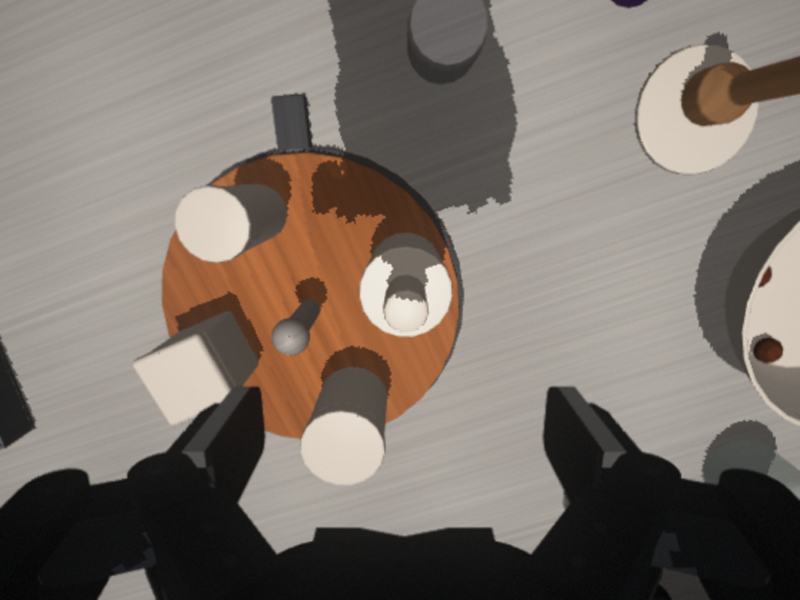

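The wrist view shows the peg top at (406,312), the tongue end at (292,95) and the tongue root at (296,150). The post knob is at (290,336). I'll refine from these.

```bash
python3 - <<'E'
from m import *
c=cam('wrist');ct=cam('top')
W=lambda x,y,z:onz(c,((x+.5)*.7-.5,(y+.5)*.7-.5),z).round(4)
print('peg',W(406,312,.144),'tongue end',W(291.5,95,.012),'root',W(296.5,150,.012),'knob .093',W(290,335,.093),'rest',W(697,109,.006))
for side in [(273,97),(308,94),(279,152),(312,150)]: print(W(*side,.012))
w=cv2.imread('pics/w7.png')[...,::-1].copy()
m=mask(w,(5,120,60),(20,255,255),(100,90,335,315));m=cv2.morphologyEx(m,cv2.MORPH_OPEN,np.ones((3,3),np.uint8))
p=cv2.findNonZero(m).reshape(-1,2).astype(float);q=np.array([onz(c,x,.026)[:2] for x in p],np.float32)
print('disc',cv2.minEnclosingCircle(q))
E
```

```text
peg [ 0.4956 -0.07    0.144 ] tongue end [ 0.3537 -0.1069  0.012 ] root [ 0.3895 -0.1178  0.012 ] knob .093 [ 0.5002 -0.1489  0.093 ] rest [0.4567 0.1687 0.006 ]
[ 0.3506 -0.1199  0.012 ]
[ 0.357  -0.0956  0.012 ]
[ 0.3866 -0.1304  0.012 ]
[ 0.3932 -0.107   0.012 ]
disc ((0.5011328458786011, -0.14933176338672638), 0.11402203142642975)
```

Request:
play_rows([
  [0,3,-15,0,0,0,85],
  [0,0,-30,0,0,0,85],
  [0,0,-30,0,0,0,85],
  [0,0,-30,0,0,0,85],
  [0,0,-18,0,0,0,85],
  [0,0,0,0,0,0,60],
  [0,0,0,0,0,0,30],
  [0,0,0,0,0,0,15],
], grip_force=40)

```text
clock: 16.23
position: [0.4972, -0.0673, 0.1144]
tool_rot: [0.155, 1.57, -0.175]
force: [-8.4, -24.5, 21.7]
grip_width: 0.0318
```

Request:
play_rows([
  [0,0,0,0,0,0,15],
  [0,0,0,0,0,0,15],
  [0,0,0,0,0,0,15],
])

```text
clock: 16.6
position: [0.4975, -0.0688, 0.1148]
tool_rot: [-0.256, 1.568, -0.587]
force: [0.4, -9.0, 5.5]
grip_width: 0.023
```

```bash
python3 - <<'E'
import numpy as np
a=np.radians(93.0+np.linspace(0,71.7,17));p=np.array([501,-150])+80*np.c_[np.cos(a),np.sin(a)]
print(p[0],p[-1],np.diff(p,axis=0).round(1).tolist())
E
```

```text
[496.8131235  -70.10963722] [ 423.83540652 -128.890156  ] [[-6.2, -0.6], [-6.2, -1.1], [-6.1, -1.5], [-5.9, -2.0], [-5.8, -2.5], [-5.5, -2.9], [-5.3, -3.3], [-5.0, -3.7], [-4.7, -4.1], [-4.4, -4.5], [-4.0, -4.8], [-3.6, -5.1], [-3.2, -5.4], [-2.8, -5.6], [-2.3, -5.8], [-1.9, -6.0]]
```

Request:
play_rows([
  [-6.2,-1.4,0,0,0,0,15],
  [-6.2,-1.1,0,0,0,0,15],
  [-6.1,-1.5,0,0,0,0,15],
  [-5.9,-2,0,0,0,0,15],
  [-5.8,-2.5,0,0,0,0,15],
  [-5.5,-2.9,0,0,0,0,15],
  [-5.3,-3.3,0,0,0,0,15],
  [0,0,0,0,0,0,15],
])

```text
clock: 17.6
position: [0.4547, -0.0796, 0.1146]
tool_rot: [2.41, 1.567, 2.082]
force: [-12.1, 19.2, 23.6]
grip_width: 0.0231
```

```bash
cat > lids.py <<'E'
from m import *
def lids(im,c):
    m=mask(im,(0,0,190),(40,45,255),(60,60,360,360));out=[]
    m=cv2.morphologyEx(m,cv2.MORPH_OPEN,np.ones((3,3),np.uint8))
    for b in blobs(m,150): out.append((b[0],b[1][4],onz(c,b[0],.10).round(4)[:2]))
    return out
E
python3 - <<'E'
from lids import *
w=cv2.imread('pics/w7.png')[...,::-1].copy()
c=cam('wrist');n=save('wrist','pics/w8.png');o=telemetry.observe();print(o['position'],o['force'])
import pickle
print('old raw (pixels only)',[(b[0],b[1]) for b in lids(w,c)]);
for b in lids(n,c):print(b)
m=mask(n,(5,120,60),(20,255,255),(100,60,400,330));m=cv2.morphologyEx(m,cv2.MORPH_OPEN,np.ones((3,3),np.uint8))
p=cv2.findNonZero(m).reshape(-1,2).astype(float);q=np.array([onz(c,x,.026)[:2] for x in p],np.float32)
print('disc',cv2.minEnclosingCircle(q))
s=save('scene','pics/s8.png');cs=cam('scene');s0=cv2.imread('pics/scene0.png')[...,::-1].copy()
for im in (s0,s):
    m=mask(im,(0,0,165),(40,45,255),(222,165,305,235));
    print('scene',[(b[0],b[1][4],onz(cs,b[0],.1).round(4)[:2]) for b in blobs(m,25)])
E
```

```text
[ 0.45493108 -0.07951331  0.11464334] [-11.09939237  19.64054851  22.92365966]
old raw (pixels only) [(array([148. , 156.7]), 2078), (array([282.8, 210.4]), 2016), (array([126.8, 266. ]), 2355), (array([239.1, 313.8]), 2327)]
(array([115.3, 123.4]), 15846, array([ 0.3651, -0.1298]))
(array([348.5, 205.7]), 1056, array([ 0.4366, -0.0398]))
(array([ 71.4, 316.8]), 1901, array([ 0.448 , -0.1979]))
disc ((0.48842760920524597, -0.1397905945777893), 0.10757968574762344)
scene [(array([275.7, 167.8]), 73, array([ 0.4017, -0.1775])), (array([240.2, 179.5]), 151, array([ 0.5165, -0.2256])), (array([282.8, 183. ]), 25, array([ 0.4504, -0.1103])), (array([282.7, 195.3]), 89, array([ 0.4974, -0.0737])), (array([244.7, 198.8]), 160, array([ 0.578 , -0.1517]))]
scene [(array([265.5, 166.6]), 50, array([ 0.4164, -0.2075])), (array([235.4, 185.9]), 165, array([ 0.5493, -0.2154])), (array([284.2, 188.9]), 64, array([ 0.4707, -0.089 ])), (array([255.6, 201.5]), 174, array([ 0.5679, -0.1183]))]
```

The jars show the carousel has turned about 26°, while the tool led by about 31°, so the peg has slid some 7 mm along the pads. I'll open slightly, recentre and regrip harder.

Request:
play_rows([
  [0,0,0,0,0,0,36],
  [0,0,0,0,0,0,40],
  [0,0,0,0,0,0,40],
])

```text
clock: 18.08
position: [0.456, -0.0822, 0.1139]
tool_rot: [-0.08, 1.57, -0.41]
force: [-0.2, 0.1, 0.4]
grip_width: 0.0398
```

```bash
python3 - <<'E'
from m import *
o=telemetry.observe();print(o['position'],o['force'],o['grip_width'],o['clock'])
s=save('scene','pics/s9.png');cs=cam('scene')
m=mask(s,(0,0,165),(40,45,255),(222,165,305,235))
print('scene',[(b[0],b[1][4],onz(cs,b[0],.1).round(4)[:2]) for b in blobs(m,25)])
E
```

```text
[ 0.45598667 -0.08221872  0.11391034] [-0.17526327  0.10696995  0.39141808] 0.0398307770513993 18.075
scene [(array([265.1, 166.6]), 52, array([ 0.4172, -0.2085])), (array([235.4, 186.1]), 164, array([ 0.5501, -0.2147])), (array([283.9, 188.7]), 62, array([ 0.4704, -0.0903])), (array([255.9, 201.5]), 175, array([ 0.5673, -0.1176]))]
```

Request:
play_rows([
  [5.5,2,0,0,0,0,40],
  [0,0,0,0,0,0,40],
  [0,0,0,0,0,0,15],
  [0,0,0,0,0,0,15],
  [0,0,0,0,0,0,15],
  [0,0,0,0,0,0,15],
], grip_force=80)

```text
clock: 18.88
position: [0.4617, -0.0801, 0.114]
tool_rot: [0.203, 1.57, -0.127]
force: [-0.4, -0.3, 5.4]
grip_width: 0.0221
```

```bash
python3 - <<'E'
from m import *
o=telemetry.observe();print(o['position'],o['force'],o['grip_width'],o['clock'])
s=save('scene','pics/s10.png');cs=cam('scene')
m=mask(s,(0,0,165),(40,45,255),(222,165,305,235))
print('scene',[(b[0],b[1][4],onz(cs,b[0],.1).round(4)[:2]) for b in blobs(m,25)])
p=o['position'][:2]-np.array([.501,-.1497]);print(np.hypot(*p),np.degrees(np.arctan2(p[1],p[0])))
a=np.radians(np.linspace(119.5,164.7,13));p=80*np.c_[np.cos(a),np.sin(a)];print(np.diff(p,axis=0).round(1).tolist())
E
```

```text
[ 0.46169665 -0.08012716  0.11402894] [-0.41890833 -0.3202117   5.43722998] 0.02208137624725811 18.875
scene [(array([266. , 166.6]), 51, array([ 0.4154, -0.2062])), (array([235.5, 185.5]), 166, array([ 0.5477, -0.2165])), (array([283.1, 188.8]), 54, array([ 0.4723, -0.0919])), (array([255. , 201.4]), 174, array([ 0.5686, -0.12  ]))]
0.079907027521025 119.46313514442853
[[-4.5, -2.7], [-4.3, -3.0], [-4.1, -3.3], [-3.9, -3.6], [-3.6, -3.8], [-3.4, -4.0], [-3.1, -4.3], [-2.8, -4.4], [-2.5, -4.6], [-2.2, -4.8], [-1.9, -4.9], [-1.6, -5.0]]
```

Request:
play_rows([
  [-4.5,-2.7,0,0,0,0,15],
  [-4.3,-3,0,0,0,0,15],
  [-4.1,-3.3,0,0,0,0,15],
  [-3.9,-3.6,0,0,0,0,15],
  [-3.6,-3.8,0,0,0,0,15],
  [-3.4,-4,0,0,0,0,15],
  [0,0,0,0,0,0,15],
])

```text
clock: 19.8
position: [0.437, -0.1007, 0.114]
tool_rot: [-3.14, 1.57, 2.813]
force: [-2.5, 2.3, 11.3]
grip_width: 0.0219
```

Request:
play_rows([
  [-3.1,-4.3,0,0,0,0,15],
  [-2.8,-4.4,0,0,0,0,15],
  [-2.5,-4.6,0,0,0,0,15],
  [-2.2,-4.8,0,0,0,0,15],
  [-1.9,-4.9,0,0,0,0,15],
  [-1.6,-5,0,0,0,0,15],
  [0,0,0,0,0,0,15],
  [0,0,0,0,0,0,15],
])

```text
clock: 20.8
position: [0.4225, -0.1285, 0.1139]
tool_rot: [-3.046, 1.569, 2.907]
force: [-6.2, 1.5, 15.5]
grip_width: 0.0218
```

```bash
python3 - <<'E'
from m import *
o=telemetry.observe();print(o['position'],o['force'],o['grip_width'],o['clock'])
s=save('scene','pics/s11.png');cs=cam('scene');s0=cv2.imread('pics/scene0.png')[...,::-1].copy()
ax=np.array([.501,-.1497])
for im in (s0,s):
    m=mask(im,(0,0,165),(40,45,255),(222,165,305,240))
    for b in blobs(m,25):
        q=onz(cs,b[0],.1)[:2]-ax;print(b[0],b[1][4],np.hypot(*q).round(4),np.degrees(np.arctan2(q[1],q[0])).round(1))
t=save('top','pics/t11.png');w=save('wrist','pics/w11.png')
E
```

```text
[ 0.4225175  -0.12852031  0.11393537] [-6.24340864  1.46079078 15.47011057] 0.021834710515858474 20.8
[275.7 167.8] 73 0.1032 -164.4
[240.2 179.5] 151 0.0775 -78.4
[282.8 183. ] 25 0.0641 142.1
[282.7 195.3] 89 0.0761 92.7
[244.7 198.8] 160 0.0771 -1.5
[246.5 168.2] 76 0.1084 -112.3
[278.7 176.9] 53 0.0681 171.5
[238.6 198.1] 174 0.0875 -12.1
[276.  198.4] 174 0.0721 74.2
```

```bash
python3 - <<'E'
from m import *
from scipy.optimize import least_squares
cs=cam('scene');ax=np.array([.501,-.1497])
for n,a,b in (('flat',(244.7,198.8),(276.,198.4)),('square',(240.2,179.5),(238.6,198.1))):
    f=lambda z:[np.linalg.norm(onz(cs,p,z[0])[:2]-ax)-.08 for p in (a,b)]
    r=least_squares(f,[.1]);A=[np.degrees(np.arctan2(*((onz(cs,p,r.x[0])[:2]-ax)[::-1]))) for p in (a,b)]
    print(n,r.x,np.array(f(r.x)).round(4),np.round(A,1),A[1]-A[0])
w=cv2.imread('pics/w11.png');s=cv2.imread('pics/s11.png')[150:270,200:360]
c=cam('wrist');print('tongue end',proj(c,(.3525,-.1097,.012))*400/560,'front jar lid',proj(c,(.4238,-.1289,.104))*400/560)
cv2.imwrite('pics/k.png',np.hstack([cv2.resize(w,(400,300)),cv2.resize(s,(400,300),interpolation=cv2.INTER_CUBIC)]))
E
```

```text
flat [0.10584527] [ 0.0022 -0.0019] [ 2.1 71.2] 69.1308059077246
square [0.09365611] [0.0025 0.0036] [-83.3 -16.7] 66.66207122980423
tongue end [197.0232864   83.48282392] front jar lid [202.00408017 192.32559051]
```

View pics/k.png

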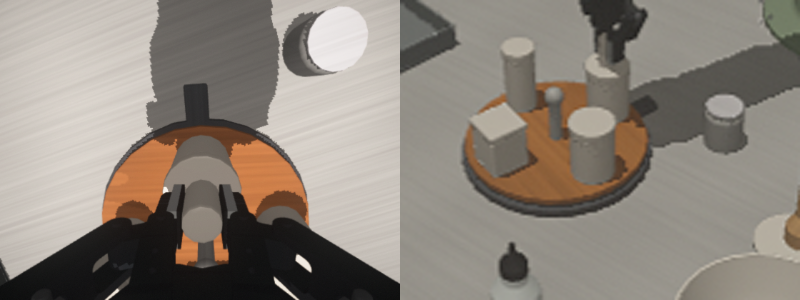

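The last picture shows the peg jar at the front, gripped. Its lid centre is at about (201,192), against a predicted (202,192), in line with the tongue end at (196,84), predicted (197,83). Handing in.

```bash
python3 - <<'E'
from m import *
print(telemetry.observe()['force']); print(workorder.job_done())
E
```

```text
[-6.19924392  0.55393325 13.73558996]
the job is handed in; nothing more can be done
None
```

The job is handed in, at about 21 s of the 72 s allowed; the hand-in gives no verdict.

- **Nuts:** I stirred two turns and added a wider arc. Four nuts measured over 17 mm from where they lay. The fifth was half hidden by the rim, so I only judged it from its clear shift in the picture. All five were in the bowl when last seen.
- **Pestle:** it stands upright on the white rest, let go of, as seen in two views.
- **Carousel:** the peg slid about 7 mm along the pads on the first lead, so I opened slightly, recentred and regripped at 80 N. The peg jar is now at the front and still gripped. The gripper is about 1.5 mm from the computed front spot, and the wrist picture shows the jar in line with the tongue to about 1–2 mm.
- **Disagreeing check:** a coarser estimate from the other jars gave 67–69° of turn against the planned 72°, which would put the peg 4–7 mm off. That is still inside the 12 mm limit.
- **Bystanders:** I saw none shifted, but I did not measure them.

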